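# Prime the soap pump, bring it to the front of the caddy and hold the caddy still

### The job

First give the soap pump on the round washing-up caddy a full press, down to its stop where it now stands, and let it come back up. Then take the caddy's central knob between the fingers and turn the caddy until the pump stands at the front, in line with the tongue of the caddy's foot, and finish still gripping the knob so that the caddy is held still. Leave the loose things around the caddy where they stand.

Things in the scene. Friction and masses are not known exactly. Their poses are not given: they have to be found in the camera images.
- caddy_base: fixed grey foot of the caddy, a disc 220 mm across and 14 mm high; origin at the centre of its underside, on the worktop and on the caddy's vertical turning axis. A flat tongue 40 mm wide sticks out from under the tray along the foot's own -x axis, to 195 mm from the centre: it marks the front
- tray_top (a point): centre of the upper face of the turning white round tray, 22 mm above the worktop; 300 mm across, rim 5 mm high. Three things are fixed on it, each 90 mm from the axis: the soap pump, a patterned tall cup (81 mm across, top at 143 mm above the worktop), a metal utensil pot (107 mm across, top at 160 mm). A 16 mm steel column in the middle bears the knob
- caddy (a joint): angle of the tray on its foot, in rad: 0 (or a full turn either way) when the pump stands exactly over the tongue, growing anticlockwise seen from above; it turns -6.4 to 6.4, starts 0.9 to 5.4, with a light friction (0.06 N m, no spring, no detent) and stays where it is left
- caddy_knob: round black knob on the column, turning with the tray: 40 mm across, 38 mm high, top 238 mm above the worktop; origin at the centre of its underside (200 mm above the worktop), z up. Being round it can be gripped at any yaw from above
- knob_grip (a point): point on the turning axis inside the knob, 19 mm below its top, 219 mm above the worktop: the height to grip at
- pump_top (a point): centre of the top face of the pump's head, 206 mm above the worktop when up, 90 mm from the turning axis. The pump is a clear bottle with a white head, 57 mm across and 184 mm high, fixed on the tray; the head's round part is 24 mm across, with a spout that points outward, its tip 42 mm beyond this point. z up
- pump_head (a joint): how far the pump's head is pressed down, in m: 0 up, 0.012 at its stop; the spring takes about 8 N at the stop (rigid beyond it) and brings the head back up when let go
- pasta_jar: bystander: loose clear jar with a red lid, 65 mm across, 99 mm high; origin at the centre of its underside
- black_flask: bystander: loose black flask, 68 mm across, 155 mm high; origin at the centre of its underside
- spread_tub: bystander: loose green lidded tub, 96 x 137 mm, 53 mm high; origin at the centre of its underside

How it is judged:
By the outcome, as a careful person would: the job done as asked, in the order asked, and still so for the second after the job is handed in, while the arm keeps its last pose, push and grip.
It also fails if it takes over 45 s, if anything falls off the work surface, if the arm or the gripper's body presses on something with over 40 N, if the wrist force passes 120 N, or if a joint passes its speed limit or range.

### The arm

A 6-joint arm with a two-finger parallel gripper is mounted at the origin on a cart in front of the work surface, level with it; the furniture and walls round the work are solid. World frame = base frame: x ahead of the robot, y to its left, z up, the work surface at z = 0. Lengths are in mm, angles in rad, forces in N, time in s.
With the tool pointing down it reaches from about 250 to 850 mm from the base axis. Payload 12.5 kg.
Tool frame: the origin (TCP) lies between the finger pads, 19 mm behind the fingertips; this is the grasp point; z points along the fingers, y is the line along which they close (so a half turn about z gives the same grasp; the last joint's range is limited). The gripper opens to 93 mm and grips with 3 to 60 N. Pads are 15 mm wide; open, the fingers measure 128 mm over their backs; the gripper's body (75 mm by 188 mm) begins 65 mm behind the grasp point.
Start: joints at [-1.218, 0.351, 1.652, -0, 1.139, -0.085], TCP at [233.188, -498.104, 237.433] pointing down, gripper open.
Joint ranges: [-2.75, 2.75], [-0.79, 2.1], [0.01, 2.65], [-1.57, 4.71], [0.07, 3.14], [-2.87, 2.87]. Speed limits (rad/s): [2.22, 2.22, 2.79, 3.14, 3.14, 3.14].

### API

Orientations are given as a rotation vector (axis times angle).
In Python, from rig import * gives the robot as it stands. The module is installed in compiled form; this text tells all that it offers.
- The arm moves only by the tool step_arm, never from a script. Its argument "motion" is a list that holds one entry, the list of rows, each a list of 7 numbers: the turn, a rotation vector about the tool's x, y, z in units of 6 degrees (1.0 is 6 degrees), then the shift along the tool's x, y, z in cm, then the opening, from -1 (shut) to 1 (fully open). In form: [[[rx, ry, rz, tx, ty, tz, fingers], ...]]. A call has 1 to 8 rows; each row shifts and turns the commanded pose from where the row before left it, along the tool's axes as they then stand; what a row does not reach is not made up. A row lasts 1/8 s, in which the tool goes at most 62.5 mm and 10.7 degrees, less where a joint would pass 70% of its speed; a pose out of reach is approached as far as the arm can. A call with a gripper value outside its range is refused whole. The fingers move at their own pace and stop on an object; "squeeze" is the grip in N (left out, the last holds). Time passes only in rows, so rows that do not move let the fingers close. It gives the time, the measured TCP pose, the force, the opening and the grip force at its end, in the units of the state.
- state(): the state, without advancing time (a new reading comes with each control period).
- capture(name): name is "scene" or "top" or "wrist"; returns (picture, depth): 384x512x3 uint8, red, green, blue; 384x512 float32, mm along the optical axis (not along the pixel's ray), 0 where there is no reading.
- camera_model(name): a dict with "fx", "fy", "cx", "cy" (pixels), "rvec" (rotation vector, rad) and "tvec" (3), from world to camera coordinates, as OpenCV has them. Camera axes: x right, y down, z forward; pixel columns grow to the right and rows downward; lengths in mm; the calibration is good to about 2 mm. A picture is of the moment at which its call begins: read the wrist's pose just before it. camera_model takes no time and is no camera call; for the wrist camera it gives the pose at the moment of the call.
- close_job(): hands the job in; it is judged then, once.
Trained networks look in the newest picture that a camera, given by its name, has taken for a name from the list of things; names that differ only in an ending like _2 or _b are one class to them, and where a whole thing is asked for, a point or a joint stands for the part that bears it (a point fixed in the world has none). Each returns a list of dicts, best first, with "score" (0 to 1); they miss things now and then, are a little off and sometimes report something else, mostly with a low value. They report only what shows in the picture. A call takes as long as a camera call.
- spot_in(camera, target): "bbox" ([left, top, width, height] in pixels, round what is visible of it).
- outline_of(camera, target): "region" (384x512 bool, what is visible of it) and "bbox" ([left, top, width, height] in pixels, round what is visible of it).
- tip_of(camera, target): "uv" ([column, row] in pixels: a listed point, or the origin of a listed thing).
The state is a dict: "time_s": time; "qpos": joint angles; "joint_velocities": joint speeds; "effort": joint torques, N m; "eef_pos": TCP position; "tool_rot": TCP orientation; "ft_force": force on the tool from outside, world axes, zero at the start; "ft_torque": the same for the moment, N m; "width": finger opening in mm; "gripper_force": force on a finger pad.
Only numpy, scipy, OpenCV 4.12 (cv2) and the standard library are available. Lean on these libraries where they do the work, as an engineer would, in place of code of your own. Each camera call takes 0.05 s, during which the arm holds its last target. There are 200 camera calls.

## Working session

There is one attempt and no reset: what is moved stays moved. The work goes in short steps, Python scripts to look and compute and a tool call to move; the robot and the scene stay as the last step left them, time stands still between calls to the robot, and variables do not carry over. Pictures are saved under pics/ and viewed, at most 10 in all, crops included, and the job is handed in when it is done.

Besides the shell and the picture viewer there is one more tool, called as name(argument=value, ...), one argument or row to a line, values as JSON. step_arm: Moves the arm, as the interface text tells. Its arguments: {"type":"object","properties":{"motion":{"type":"array"},"squeeze":{"type":"number"}},"required":["motion"]}

```bash
mkdir -p pics; cat > h.py <<'E'
from rig import *
import numpy as np, cv2
def ray(cam,uv):
    m=camera_model(cam);R=cv2.Rodrigues(np.array(m["rvec"],float))[0];t=np.array(m["tvec"],float).ravel()
    d=R.T@np.array([(uv[0]-m["cx"])/m["fx"],(uv[1]-m["cy"])/m["fy"],1]);return -R.T@t,d
def atz(cam,uv,z):
    c,d=ray(cam,uv);return c+d*(z-c[2])/d[2]
def save(n,p): cv2.imwrite("pics/"+n,cv2.cvtColor(p,cv2.COLOR_RGB2BGR))
E
python3 - <<'E'
from h import *
Z=dict(caddy_base=0,tray_top=22,caddy_knob=200,knob_grip=219,pump_top=206,pasta_jar=0,black_flask=0,spread_tub=0)
P=[]
for cam in("scene","top"):
    p,d=capture(cam);P.append(p)
    for k,z in Z.items():
        for r in tip_of(cam,k)[:2]: print(cam,k,round(r["score"],2),np.round(r["uv"]),np.round(atz(cam,r["uv"],z)))
save("a.png",cv2.resize(np.vstack(P),(800*512//1024*1,600)))
s=state();print(s["time_s"],s["eef_pos"],s["tool_rot"],s["ft_force"])
E
```

```text
scene caddy_base 0.63 [238. 226.] [534.  66.  -0.]
scene tray_top 0.56 [243. 219.] [551.  54.  22.]
scene caddy_knob 0.62 [237. 174.] [551.  69. 200.]
scene knob_grip 0.55 [234. 168.] [553.  79. 219.]
scene knob_grip 0.26 [254. 164.] [608.  32. 219.]
scene pump_top 0.44 [256. 163.] [640.  40. 206.]
scene spread_tub 0.98 [335. 290.] [ 371. -337.    0.]
top caddy_base 0.8 [234. 179.] [561.  66.   0.]
top tray_top 0.78 [233. 182.] [549.  69.  22.]
top caddy_knob 0.63 [243. 144.] [639.  33. 200.]
top caddy_knob 0.54 [233. 177.] [544.  58. 200.]
top knob_grip 0.63 [231. 173.] [554.  62. 219.]
top pump_top 0.63 [247. 145.] [633.  21. 206.]
top pasta_jar 0.93 [141. 237.] [362. 365.   0.]
top black_flask 0.75 [145. 179.] [551. 359.   0.]
top black_flask 0.25 [140. 238.] [361. 367.   0.]
top spread_tub 0.68 [354. 244.] [ 359. -325.    0.]
0.9 [ 233.18280249 -498.1051301   237.41804007] [-3.06661849e+00 -6.82194413e-01 -6.99870147e-07] [-0.8291928   0.42090904 -0.08238323]
```

View pics/a.png

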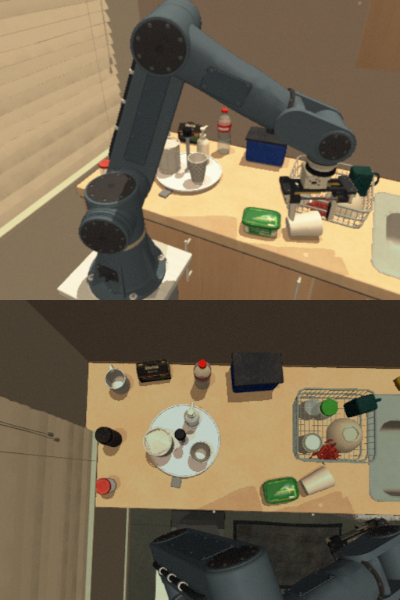

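```bash
python3 - <<'E'
from h import *
p,d=capture("top")
save("b.png",cv2.resize(p[110:260,160:310],(600,600),interpolation=cv2.INTER_CUBIC))
w=[]
for uv in[(233,172),(232,173),(246,145),(247,148),(244,141)]:
    c,r=ray("top",uv);print(uv,np.round(c+r*d[uv[1],uv[0]]))
E
```

```text
(233, 172) [554.  55. 237.]
(232, 173) [552.  58. 237.]
(246, 145) [634.  24. 205.]
(247, 148) [632.  22. 172.]
(244, 141) [645.  30. 203.]
```

View pics/b.png

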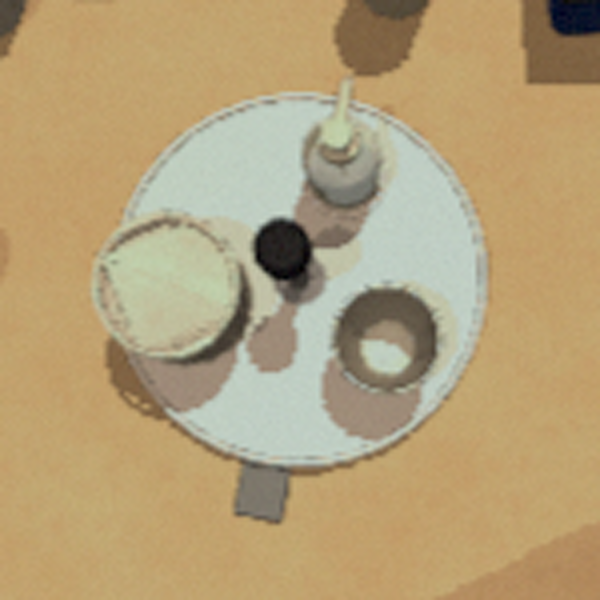

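```bash
python3 - <<'E'
from h import *
p,d=capture("top")
m=camera_model("top");v,u=np.mgrid[0:384,0:512]
R=cv2.Rodrigues(np.array(m["rvec"],float))[0];t=np.array(m["tvec"],float).ravel()
X=np.stack([(u-m["cx"])/m["fx"]*d,(v-m["cy"])/m["fy"]*d,d],-1);W=(X-t)@R
near=lambda c,r:np.hypot(W[...,0]-c[0],W[...,1]-c[1])<r
k=near((552,60),40)&(W[...,2]>228)&(W[...,2]<245)
def circ(mask):
    pts=np.float32(W[mask][:,:2]);return cv2.minEnclosingCircle(pts),pts.mean(0),len(pts),W[mask][:,2].mean()
print("knob",circ(k))
h=near((635,25),60)&(W[...,2]>190)&(W[...,2]<215)
print("head",circ(h));print(np.round(W[h]).astype(int).tolist())
tr=near((552,60),170)&(W[...,2]>15)&(W[...,2]<32)
print("tray",circ(tr))
# tongue: gray pixels
q=p.astype(int);g=(q.max(-1)-q.min(-1)<30)&(v>222)&(v<245)&(u>212)&(u<238)&(q.max(-1)<150)
pts=W[g];print("tongue",len(pts),pts.mean(0),pts[:,2].min(),pts[:,2].max())
r=cv2.minAreaRect(np.float32(pts[:,:2]));print(r,np.round(cv2.boxPoints(r)))
E
```

```text
knob (((557.0938720703125, 65.02619934082031), 19.838516235351562), array([556.14874,  64.71083], dtype=float32), 169, np.float64(235.85394818528934))
head (((654.5863647460938, 27.263303756713867), 26.035795211791992), array([649.78253 ,  29.327833], dtype=float32), 96, np.float64(204.5253352059718))
[[679, 28, 202], [680, 25, 199], [680, 22, 198], [676, 28, 205], [676, 25, 203], [677, 22, 202], [673, 30, 203], [673, 28, 206], [673, 25, 203], [674, 22, 202], [670, 30, 206], [670, 27, 205], [670, 25, 206], [670, 22, 204], [668, 30, 202], [667, 27, 204], [667, 25, 206], [668, 22, 202], [664, 30, 206], [664, 27, 208], [664, 24, 209], [661, 33, 206], [662, 30, 203], [661, 27, 207], [662, 24, 206], [659, 33, 202], [660, 30, 202], [659, 27, 206], [659, 24, 204], [656, 33, 205], [656, 30, 204], [656, 27, 207], [656, 24, 207], [653, 33, 206], [654, 30, 203], [653, 27, 208], [654, 24, 204], [651, 35, 204], [651, 33, 204], [650, 30, 206], [651, 27, 204], [651, 24, 202], [647, 38, 205], [648, 35, 202], [647, 32, 207], [648, 30, 205], [648, 27, 204], [648, 24, 204], [644, 40, 208], [644, 38, 20
[... 431 characters left out ...]
08], [636, 26, 208], [636, 24, 206], [636, 21, 210], [634, 40, 202], [633, 38, 206], [634, 35, 204], [634, 32, 206], [635, 29, 201], [634, 26, 206], [633, 24, 209], [634, 21, 202], [631, 38, 203], [631, 35, 204], [631, 32, 206], [631, 29, 205], [631, 26, 206], [632, 24, 201], [629, 32, 200], [630, 29, 196]]
tray (((557.4519653320312, 66.03560638427734), 151.00157165527344), array([553.9633 ,  52.71932], dtype=float32), 4717, np.float64(22.06133186934682))
tongue 165 [387.18403856  89.25447928   9.61989502] -2.6694417690661063 29.22998190201489
((386.726806640625, 82.44058227539062), (54.81096267700195, 45.74190902709961), 84.8991928100586) [[362.  57.]
 [407.  53.]
 [412. 108.]
 [366. 112.]]
```

```bash
python3 - <<'E'
from h import *
A=np.array([557.2,65.5])
for c in[(235,515),(283,522),(259,518.5),(240,463),(290,467)]:
    uv=(160+(c[0]+.5)/4-.5,110+(c[1]+.5)/4-.5)
    w=atz("top",uv,5)[:2];r=w-A;print(c,w,np.hypot(*r),np.degrees(np.arctan2(*r[::-1])))
for c,z in[((348,80),203),((338,140),206)]:
    uv=(160+(c[0]+.5)/4-.5,110+(c[1]+.5)/4-.5)
    w=atz("top",uv,z)[:2];r=w-A;print(c,w,np.hypot(*r),np.degrees(np.arctan2(*r[::-1])))
R=cv2.Rodrigues(np.array(state()["tool_rot"]))[0];print(R.round(3))
E
```

```text
(235, 515) [365.64120388 111.65721144] 197.04126608431895 166.4524948320252
(283, 522) [361.07668015  72.8232181 ] 196.25999621373302 177.86157685548895
(259, 518.5) [363.35808758  92.23294544] 195.67661429789914 172.14780925863653
(240, 463) [407.46633959 108.9309339 ] 155.90514769729447 163.82495644821057
(290, 467) [405.31333799  68.47731512] 151.91584019185115 178.8770195855054
(348, 80) [677.2952635   23.26058204] 127.30687626369114 -19.377585833076584
(338, 140) [634.61547296  28.9209537 ] 85.62232233368634 -25.290876772215647
[[ 0.906  0.424  0.   ]
 [ 0.424 -0.906 -0.   ]
 [-0.     0.    -1.   ]]
```

step_arm(
  motion=[
    [[0,0,0,0,0,-6,-1],[0,0,0,4.4,-2.3,-2,-1],[0,0,0,5.4,-2.8,0,-1],[0,0,0,5.4,-2.8,0,-1],[0,0,0,5.4,-2.8,0,-1],[0,0,0,5.4,-2.8,0,-1],[0,0,0,5.4,-2.8,0,-1],[0,0,0,5.4,-2.8,0,-1]],
  ],
)

```text
time_s: 2.0
eef_pos: [486.5, -167.4, 317.6]
tool_rot: [3.066, 0.682, 0.001]
ft_force: [0.6, -1.3, -0.1]
width: 17.8
gripper_force: 0.0
```

step_arm(
  motion=[
    [[0,0,0,5.4,-2.8,0,-1],[0,0,0,5.4,-2.8,0,-1],[0,0,0,5.4,-2.8,0,-1],[0,0,0,3,-1.6,0,-1],[0,0,0,0,0,0,-1],[0,0,0,0,0,0,-1]],
  ],
)

```text
time_s: 2.75
eef_pos: [616.6, 2.3, 317.4]
tool_rot: [3.067, 0.682, -0.001]
ft_force: [0.5, -0.1, -0.3]
width: 0.5
gripper_force: 0.0
```

```bash
python3 - <<'E'
from h import *
s=state();print(s["time_s"],s["eef_pos"],s["tool_rot"],s["qpos"],s["ft_force"],s["width"])
p,d=capture("wrist");save("c.png",p)
for k,z in dict(knob_grip=219,pump_top=206,caddy_base=0,tray_top=22).items():
    for r in tip_of("wrist",k)[:2]:print(k,r["score"],r["uv"],atz("wrist",r["uv"],z))
E
```

```text
2.75 [616.60790001   2.28919008 317.35264224] [ 3.06658389e+00  6.81893271e-01 -6.15715990e-04] [-7.16797438e-02  4.11033660e-01  1.36555461e+00 -2.21978984e-04
  1.36534855e+00  1.06155666e+00] [ 0.45830503 -0.14320542 -0.34319342] 0.5361163735681272
knob_grip 0.69 [149.2, 237.2] [555.51111105  61.63825436 219.        ]
knob_grip 0.36 [192.2, 179.9] [613.09706867  48.48624409 219.        ]
pump_top 0.69 [235.3, 156.8] [640.6524248   25.91255514 206.        ]
caddy_base 0.63 [195.7, 172.6] [560.70312674  61.84530504   0.        ]
tray_top 0.95 [191.7, 182.3] [551.89567389  60.40027615  22.        ]
tray_top 0.64 [154.6, 239.1] [452.01785151  76.74071742  22.        ]
```

View pics/c.png

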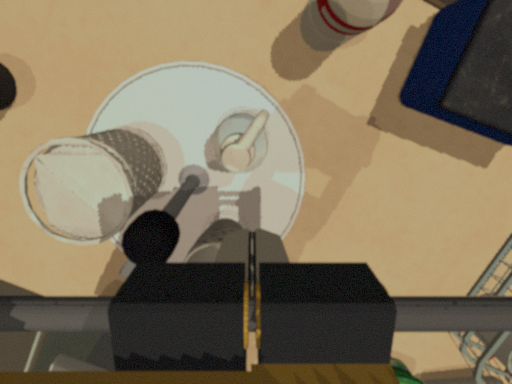

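The wrist picture shows the pump head at about (236,157), its spout tip at (263,115), and the knob at (152,237). That agrees with the top camera.

step_arm(
  motion=[
    [[0,0,0,3.4,-1.6,0,-1],[0,0,0,0,0,4,-1],[0,0,0,0,0,3,-1],[0,0,0,0,0,1.5,-1],[0,0,0,0,0,0,-1],[0,0,0,0,0,0,-1]],
  ],
)

```text
time_s: 3.75
eef_pos: [641.6, 31.6, 233.9]
tool_rot: [3.066, 0.682, 0.003]
ft_force: [0.3, 0.1, 1.8]
width: 0.5
gripper_force: 0.0
```

step_arm(
  motion=[
    [[0,0,0,0,0,0.5,-1],[0,0,0,0,0,0.4,-1],[0,0,0,0,0,0,-1],[0,0,0,0,0,0,-1]],
  ],
)

```text
time_s: 4.25
eef_pos: [641.1, 31.7, 223.6]
tool_rot: [3.067, 0.682, 0.0]
ft_force: [1.6, -0.1, 1.1]
width: 0.4
gripper_force: 0.4
```

step_arm(
  motion=[
    [[0,0,0,0,0,0.3,-1],[0,0,0,0,0,0.3,-1],[0,0,0,0,0,0,-1],[0,0,0,0,0,0,-1]],
  ],
)

```text
time_s: 4.75
eef_pos: [641.1, 31.8, 217.7]
tool_rot: [3.067, 0.682, 0.001]
ft_force: [-0.0, -0.6, 4.9]
width: 0.7
gripper_force: 2.4
```

step_arm(
  motion=[
    [[0,0,0,0,0,0.2,-1],[0,0,0,0,0,0.1,-1],[0,0,0,0,0,0,-1],[0,0,0,0,0,0,-1]],
  ],
)

```text
time_s: 5.25
eef_pos: [641.2, 31.8, 214.9]
tool_rot: [3.066, 0.682, 0.001]
ft_force: [-1.2, 0.9, 7.1]
width: 0.3
gripper_force: 3.3
```

step_arm(
  motion=[
    [[0,0,0,0,0,0.1,-1],[0,0,0,0,0,0.1,-1],[0,0,0,0,0,0,-1],[0,0,0,0,0,0,-1]],
  ],
)

```text
time_s: 5.75
eef_pos: [641.2, 31.9, 213.5]
tool_rot: [3.066, 0.682, 0.002]
ft_force: [-3.3, 0.8, 12.7]
width: 0.5
gripper_force: 5.7
```

step_arm(
  motion=[
    [[0,0,0,0,0,0.1,-1],[0,0,0,0,0,0,-1],[0,0,0,0,0,0,-1]],
  ],
)

```text
time_s: 6.12
eef_pos: [641.3, 32.0, 213.5]
tool_rot: [3.066, 0.682, 0.003]
ft_force: [-3.4, 1.1, 17.1]
width: 0.4
gripper_force: 8.9
```

step_arm(
  motion=[
    [[0,0,0,0,0,-0.5,-1],[0,0,0,0,0,-1,-1],[0,0,0,0,0,-2,-1],[0,0,0,0,0,-4,-1],[0,0,0,0,0,-3,-1],[0,0,-1.7,0,0,0,1],[0,0,-1.7,0,0,0,1],[0,0,-1.7,0,0,0,1]],
  ],
)

```text
time_s: 7.12
eef_pos: [640.7, 31.8, 316.1]
tool_rot: [-2.773, -1.475, 0.002]
ft_force: [0.5, -0.1, -0.1]
width: 25.8
gripper_force: 0.0
```

step_arm(
  motion=[
    [[0,0,-1.7,0,0,0,1],[0,0,-1.7,0,0,0,1],[0,0,-1.7,0,0,0,1],[0,0,-1.7,0,0,0,1],[0,0,-1.7,0,0,0,1],[0,0,-1.7,0,0,0,1],[0,0,-1.7,0,0,0,1],[0,0,-1.7,0,0,0,1]],
  ],
)

```text
time_s: 8.12
eef_pos: [640.7, 31.8, 316.0]
tool_rot: [-1.135, -2.928, 0.001]
ft_force: [0.2, -0.5, -0.2]
width: 92.9
gripper_force: 0.0
```

step_arm(
  motion=[
    [[0,0,-1.7,0,0,0,1],[0,0,-1.7,0,0,0,1],[0,0,-1.7,0,0,0,1],[0,0,0,0,0,0,1],[0,0,0,0,0,0,1]],
  ],
)

```text
time_s: 8.75
eef_pos: [640.9, 31.8, 316.2]
tool_rot: [-0.338, -3.123, 0.0]
ft_force: [-0.4, 0.7, -1.0]
width: 93.3
gripper_force: 0.0
```

```bash
python3 - <<'E'
from h import *
s=state();print(s["time_s"],s["eef_pos"],s["qpos"],s["ft_force"],s["width"])
R=cv2.Rodrigues(np.array(s["tool_rot"]))[0];print(R.round(3))
print(R.T@(np.array([556.8,65.2,258])-s["eef_pos"]))
p,d=capture("wrist");save("d.png",p)
for k,z in dict(knob_grip=219,pump_top=206,caddy_base=0,tray_top=22).items():
    for r in tip_of("wrist",k)[:2]:print(k,r["score"],r["uv"],atz("wrist",r["uv"],z))
E
```

```text
8.75 [640.8870587   31.77518459 316.21641192] [-2.30076498e-02  4.61852491e-01  1.29260604e+00  4.23645099e-05
  1.38775918e+00 -1.37839248e+00] [-0.36348165  0.7435502  -1.00758771] 93.26723998732759
[[-0.977  0.214 -0.001]
 [ 0.214  0.977  0.   ]
 [ 0.001 -0.    -1.   ]]
[89.25213376 14.68264746 58.2707373 ]
knob_grip 0.95 [265.2, 79.8] [557.42260687  58.70922593 219.        ]
knob_grip 0.67 [245.0, 195.3] [635.71171325  26.95207704 219.        ]
pump_top 0.61 [246.5, 194.0] [638.57392899  27.27954983 206.        ]
caddy_base 0.75 [258.8, 85.1] [553.06927505  59.40561638   0.        ]
caddy_base 0.4 [260.0, 91.0] [560.68617888  59.43119758   0.        ]
tray_top 0.59 [259.2, 88.9] [558.33732433  58.34470521  22.        ]
```

View pics/d.png

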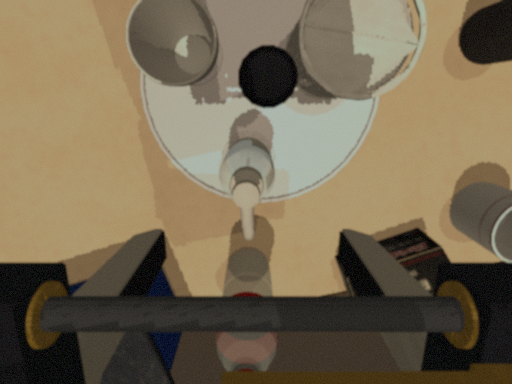

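step_arm(
  motion=[
    [[0,0,0,4.5,0.6,0,1],[0,0,0,4.4,0.6,0,1],[0,0,0,0,0,3,1],[0,0,0,0,0,0,1],[0,0,0,0,0,0,1]],
  ],
)

```text
time_s: 9.62
eef_pos: [557.1, 62.0, 287.3]
tool_rot: [0.332, 3.123, 0.0]
ft_force: [-0.3, -0.0, -0.2]
width: 93.1
gripper_force: 0.0
```

```bash
python3 - <<'E'
from h import *
s=state();print(s["time_s"],s["eef_pos"])
p,d=capture("wrist");save("e.png",p)
m=camera_model("wrist");v,u=np.mgrid[0:384,0:512]
R=cv2.Rodrigues(np.array(m["rvec"],float))[0];t=np.array(m["tvec"],float).ravel()
W=(np.stack([(u-m["cx"])/m["fx"]*d,(v-m["cy"])/m["fy"]*d,d],-1)-t)@R
k=(np.hypot(W[...,0]-557,W[...,1]-62)<35)&(W[...,2]>230)&(W[...,2]<246)&(d>0)
print(cv2.minEnclosingCircle(np.float32(W[k][:,:2])),k.sum(),W[k][:,2].mean())
k=(np.hypot(W[...,0]-640,W[...,1]-30)<35)&(W[...,2]>198)&(W[...,2]<212)&(d>0)
P=W[k];print(k.sum(),P.min(0),P.max(0));rec=cv2.minAreaRect(np.float32(P[:,:2]));print(rec)
E
```

```text
9.625 [557.1175146   62.04982594 287.27040209]
((556.2024536132812, 60.1295051574707), 19.72992706298828) 2769 236.79270617409458
194 [628.41219479  16.52444083 198.01938473] [674.03019559  29.73506742 206.47914863]
((650.980224609375, 24.014102935791016), (10.109402656555176, 45.642112731933594), 81.47562408447266)
```

View pics/e.png

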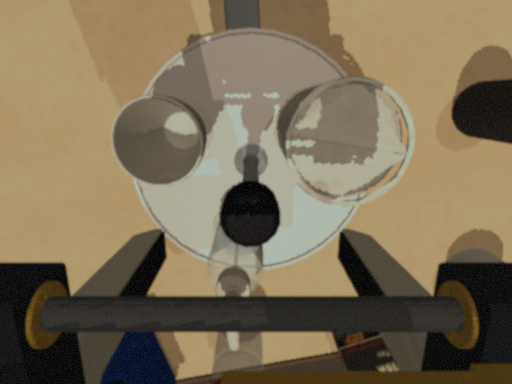

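step_arm(
  motion=[
    [[0,0,0,0,0,3,1],[0,0,0,0,0,3,1],[0,0,0,0,0,0.8,1],[0,0,0,0,0,0,0],[0,0,0,0,0,0,-1],[0,0,0,0,0,0,-1],[0,0,0,0,0,0,-1],[0,0,0,0,0,0,-1]],
  ],
  squeeze=10,
)

```text
time_s: 10.68
eef_pos: [556.5, 62.2, 218.6]
tool_rot: [0.332, 3.124, 0.0]
ft_force: [-0.1, -0.4, 0.3]
width: 47.8
gripper_force: 0.0
```

step_arm(
  motion=[
    [[0,0,0,0,0,0,-1],[0,0,0,0,0,0,-1],[0,0,0,0,0,0,-1]],
  ],
  squeeze=25,
)

```text
time_s: 11.05
eef_pos: [556.3, 61.0, 218.5]
tool_rot: [-0.331, -3.124, 0.004]
ft_force: [-3.2, -7.7, 0.8]
width: 39.3
gripper_force: 25.0
```

step_arm(
  motion=[
    [[0,0,0,0,-0.15,0,-1],[0,0,0,0,0,0,-1],[0,0,0.5,0,0,0,-1],[0,0,1,0,0,0,-1],[0,0,0.5,0,0,0,-1],[0,0,0,0,0,0,-1]],
  ],
)

```text
time_s: 11.8
eef_pos: [556.2, 60.9, 218.5]
tool_rot: [0.655, 3.072, 0.0]
ft_force: [0.2, 1.6, 0.5]
width: 39.2
gripper_force: 25.0
```

```bash
python3 - <<'E'
from h import *
s=state();print(s["time_s"],s["eef_pos"],s["tool_rot"],s["ft_force"],s["ft_torque"],s["width"],s["gripper_force"])
E
```

```text
11.8 [556.23158856  60.85814259 218.47213711] [6.55381577e-01 3.07242554e+00 1.45762826e-04] [0.2466006  1.64139021 0.47990775] [ 0.08984843 -0.04454167 -0.04428221] 39.15292076570797 25.000604260421824
```

Well centred now. I turned 12°, and about 142° more comes before the check.

step_arm(
  motion=[
    [[0,0,0.6,0,0,0,-1],[0,0,1.2,0,0,0,-1],[0,0,1.2,0,0,0,-1],[0,0,1.2,0,0,0,-1],[0,0,1.2,0,0,0,-1],[0,0,1.2,0,0,0,-1],[0,0,1.2,0,0,0,-1],[0,0,1.2,0,0,0,-1]],
  ],
)

```text
time_s: 12.8
eef_pos: [555.9, 60.6, 218.5]
tool_rot: [-1.982, -2.437, 0.001]
ft_force: [-1.9, 0.2, 2.6]
width: 38.9
gripper_force: 25.0
```

step_arm(
  motion=[
    [[0,0,1.2,0,0,0,-1],[0,0,1.2,0,0,0,-1],[0,0,1.2,0,0,0,-1],[0,0,1.2,0,0,0,-1],[0,0,1.2,0,0,0,-1],[0,0,1.2,0,0,0,-1],[0,0,1.2,0,0,0,-1],[0,0,1.2,0,0,0,-1]],
  ],
)

```text
time_s: 13.8
eef_pos: [555.4, 60.7, 218.5]
tool_rot: [-2.911, -1.18, 0.003]
ft_force: [-4.3, 0.6, 3.6]
width: 39.0
gripper_force: 25.0
```

step_arm(
  motion=[
    [[0,0,1.2,0,0,0,-1],[0,0,1.2,0,0,0,-1],[0,0,1.2,0,0,0,-1],[0,0,0.6,0,0,0,-1],[0,0,0,0,0,0,-1],[0,0,0,0,0,0,-1]],
  ],
)

```text
time_s: 14.55
eef_pos: [555.3, 60.9, 218.5]
tool_rot: [-3.097, -0.523, 0.003]
ft_force: [-6.4, 0.9, 5.3]
width: 39.1
gripper_force: 25.0
```

```bash
python3 - <<'E'
from h import *
s=state();print(s["time_s"],s["eef_pos"],s["tool_rot"],s["qpos"],s["ft_force"],s["ft_torque"],s["gripper_force"])
a,_=capture("wrist");b,_=capture("top");c,_=capture("scene")
save("f.png",a);save("g.png",np.hstack([cv2.resize(x,(400,600),interpolation=cv2.INTER_CUBIC) for x in(b[130:250,190:270],c[140:260,200:280])]))
E
```

```text
14.55 [555.32866911  60.88877647 218.46328707] [-3.09701136 -0.52270859  0.00333648] [2.56577357e-02 3.87585065e-01 1.64804135e+00 5.26098375e-04
 1.10817943e+00 1.26181351e+00] [-6.38986025  0.85519036  5.32639872] [ 0.40404916  1.02683324 -0.05461702] 25.000861736334627
```

View pics/f.png

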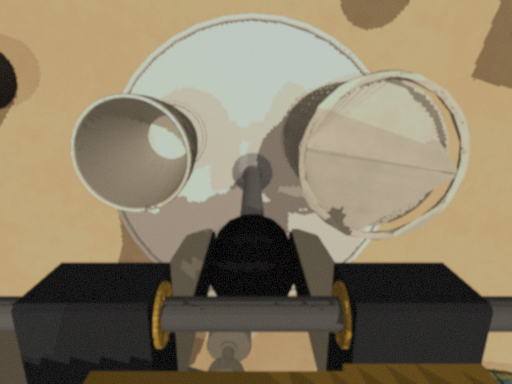

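View pics/g.png

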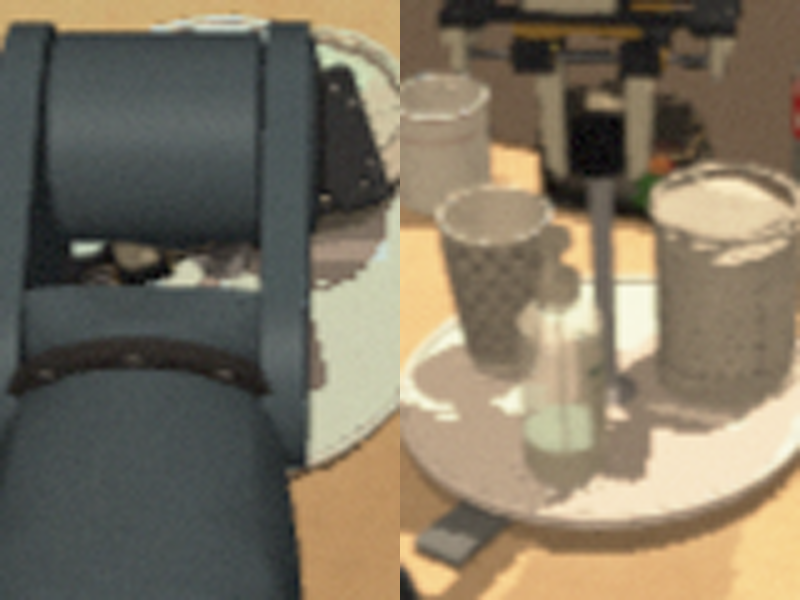

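The wrist view shows the pump still in the tool's lower-middle at (230,345), so there was no slip. The scene view shows the pump about 17° short of the tongue. I'll refine the remaining angle.

```bash
cat >> h.py <<'E'
def wc():
    s=state();m=camera_model("wrist");Rc=cv2.Rodrigues(np.array(m["rvec"],float))[0].T;tc=-Rc@np.array(m["tvec"],float).ravel()
    Rt=cv2.Rodrigues(np.array(s["tool_rot"]))[0];return m,Rt.T@Rc,Rt.T@(tc-s["eef_pos"])
M,RX,TX=wc()
def wat(pos,rot,uv,z):
    Rt=cv2.Rodrigues(np.array(rot,float))[0];c=np.array(pos)+Rt@TX
    d=Rt@RX@np.array([(uv[0]-M["cx"])/M["fx"],(uv[1]-M["cy"])/M["fy"],1]);return (c+d*(z-c[2])/d[2])[:2]
E
python3 - <<'E'
from h import *
an=lambda r:np.degrees(np.arctan2(r[1],r[0]))%360
e=((557.12,62.05,287.27),(.332,3.123,0));d=((640.89,31.78,316.2),(-.338,-3.123,0))
im=cv2.imread("pics/e.png");g=cv2.cvtColor(im,6).astype(int)
L,Rr=[],[]
for r in(2,8,14,20):
    dd=np.diff(cv2.GaussianBlur(np.float32(g[r:r+1]),(5,1),0)[0]);x0=212+np.argmin(dd[212:240]);x1=245+np.argmax(dd[245:275])
    print(r,x0,x1);L.append(wat(*e,(x0,r),4));Rr.append(wat(*e,(x1,r),4))
L,Rr=np.array(L),np.array(Rr);C=(L+Rr)/2
A=wat(*e,(250,213),238);print("knob",A,wat(*d,(268,76),238))
print("tongue w",C,np.hypot(*(L-Rr).T),[an(c-A) for c in C], "edgedir",an(L[0]-L[-1]),an(Rr[0]-Rr[-1]))
K=wat(*d,(268,76),238)
for uv,z in(((247.5,237),203),((247,190),206)):
    w=wat(*d,uv,z);print("pump d",w,an(w-K))
w=wat(*e,(233,346),203);print("spout e",w,an(w-A))
# tray circle in e
E
```

```text
2 223 258
8 223 259
14 224 259
20 224 259
knob [549.80196023  63.61188468] [555.80283928  62.08971066]
tongue w [[376.48457857  89.02304158]
 [382.65236958  88.23194258]
 [388.87461887  87.4337299 ]
 [395.03000645  86.05906559]] [40.2305144  41.56198358 40.58601748 40.76600758] [np.float64(171.6589322734305), np.float64(171.62094973766727), np.float64(171.5797349252706), np.float64(171.74771014484597)] edgedir 170.10350565654215 171.7344640126413
pump d [675.47917676  21.74959886] 341.3722342729331
pump d [634.72714095  30.42912161] 338.1417452623015
spout e [672.10036094  22.71674358] 341.5106733462195
```

```bash
python3 - <<'E'
import cv2
a=cv2.imread("pics/d.png")[130:250,205:290];b=cv2.imread("pics/e.png")[0:120,200:285]
import numpy as np
cv2.imwrite("pics/h.png",np.hstack([cv2.resize(x,(400,565),interpolation=cv2.INTER_CUBIC) for x in(a,b)]))
E
```

```text
(no output)
```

View pics/h.png

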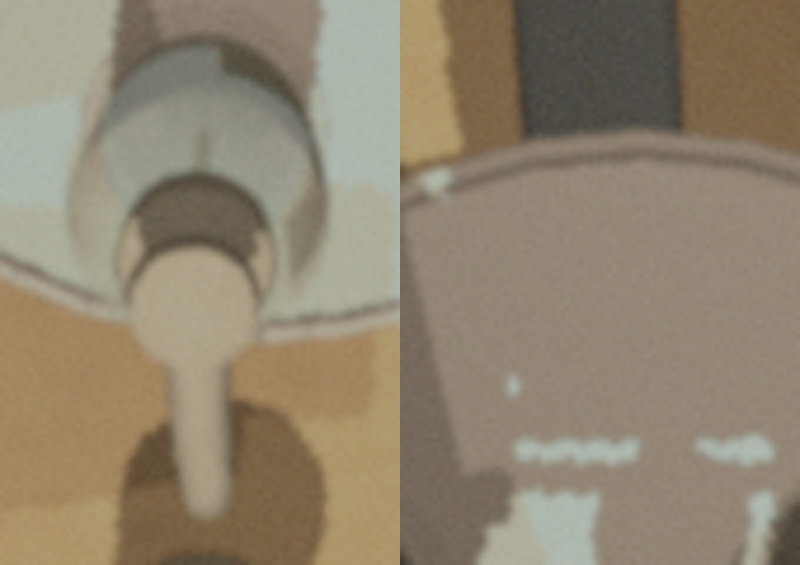

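step_arm(
  motion=[
    [[0,0,0.5,0,0,0,-1],[0,0,1,0,0,0,-1],[0,0,1,0,0,0,-1],[0,0,0.5,0,0,0,-1],[0,0,0,0,0,0,-1],[0,0,0,0,0,0,-1],[0,0,0,0,0,0,0.5],[0,0,0,0,0,0,0.5]],
  ],
)

```text
time_s: 15.7
eef_pos: [556.3, 60.6, 218.4]
tool_rot: [3.141, 0.031, 0.0]
ft_force: [-0.3, 0.8, -0.9]
width: 54.3
gripper_force: 0.0
```

step_arm(
  motion=[
    [[0,0,0,0,0,0,0.5],[0,0,0,0,0,0,0.5],[0,0,0,0,0,-3,0.5],[0,0,0,0,0,-5,0.5],[0,0,0,0,0,-5,0.5],[0,0,-1.7,0,0,-2,0.5],[0,0,-1.7,0,0,0,0.5],[0,0,-1.7,0,0,0,0.5]],
  ],
)

```text
time_s: 16.7
eef_pos: [556.2, 60.7, 368.7]
tool_rot: [3.02, 0.867, 0.001]
ft_force: [-0.3, -0.6, -0.4]
width: 69.6
gripper_force: 0.0
```

step_arm(
  motion=[
    [[0,0,-1.7,0,0,0,0.5],[0,0,-1.7,0,0,0,0.5],[0,0,-1.7,0,0,0,0.5],[0,0,-1.7,0,0,0,0.5],[0,0,-1.7,0,0,0,0.5],[0,0,-1.7,0,0,0,0.5],[0,0,-1.7,0,0,0,0.5],[0,0,-1.7,0,0,0,0.5]],
  ],
)

```text
time_s: 17.7
eef_pos: [556.2, 60.7, 368.4]
tool_rot: [-1.72, -2.629, 0.0]
ft_force: [0.1, 0.1, -0.2]
width: 69.9
gripper_force: 0.0
```

step_arm(
  motion=[
    [[0,0,-1.7,0,0,0,0.5],[0,0,-1.7,0,0,0,0.5],[0,0,-1.7,0,0,0,0.5],[0,0,-1.7,0,0,0,0.5],[0,0,-1.7,0,0,0,0.5],[0,0,0,0,0,0,0.5],[0,0,0,0,0,0,0.5]],
  ],
)

```text
time_s: 18.58
eef_pos: [556.2, 60.7, 368.4]
tool_rot: [-0.436, -3.111, -0.0]
ft_force: [-0.1, 0.2, -0.4]
width: 70.0
gripper_force: 0.0
```

```bash
python3 - <<'E'
from h import *
s=state();print(s["time_s"],s["eef_pos"],s["tool_rot"],s["qpos"],s["width"])
a,dd=capture("wrist");save("i.png",a);np.save("i.npy",dd)
E
```

```text
18.575 [556.19689312  60.69985782 368.41826147] [-4.35664770e-01 -3.11122064e+00 -3.23052584e-05] [ 2.54868535e-02  2.69397107e-01  1.44105987e+00  2.32991466e-05
  1.43114907e+00 -1.26706164e+00] 69.9977016279511
```

View pics/i.png

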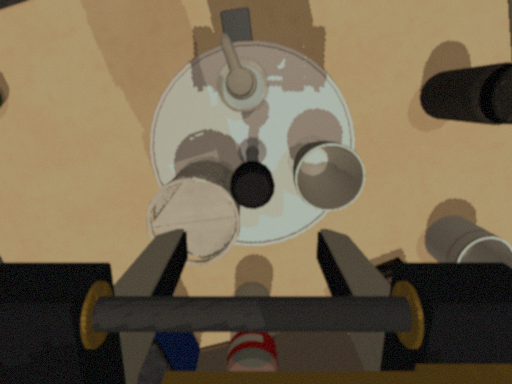

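```bash
python3 - <<'E'
from h import *
s=state();P=(s["eef_pos"],s["tool_rot"])
d=np.load("i.npy");im=cv2.imread("pics/i.png").astype(int)
v,u=np.mgrid[0:384,0:512]
Rt=cv2.Rodrigues(np.array(P[1]))[0];c=P[0]+Rt@TX
W=c+np.stack([(u-M["cx"])/M["fx"]*d,(v-M["cy"])/M["fy"]*d,d],-1)@(Rt@RX).T
an=lambda r:np.degrees(np.arctan2(r[1],r[0]))%360
near=lambda a,r:np.hypot(W[...,0]-a[0],W[...,1]-a[1])<r
K=near((556,61),40)&(abs(W[...,2]-238)<7)&(v<215);kc,kr=cv2.minEnclosingCircle(np.float32(W[K][:,:2]));print("knob",kc,kr)
T=near((556,61),165)&(abs(W[...,2]-24)<6);print("tray",cv2.minEnclosingCircle(np.float32(W[T][:,:2])))
H=(W[...,2]>197)&(W[...,2]<214)&(v<110)&(u>205)&(u<270)
pts=W[H];r=np.hypot(*(pts[:,:2]-kc).T)
for lo in range(70,140,10):
    q=pts[(r>=lo)&(r<lo+10)]
    if len(q):print(lo,len(q),q.mean(0).round(1),"ang",round(an(q[:,:2].mean(0)-kc),2))
sat=im.max(-1)-im.min(-1)
G=(sat<35)&(im.max(-1)<105)&(v<39)&(u>212)&(u<258)
for row in range(8,40,3):
    x=np.where(G[row])[0]
    if len(x):
        a,b=wat(*P,(x[0]-.5,row),4),wat(*P,(x[-1]+.5,row),4);print(row,x[0],x[-1],((a+b)/2).round(1),np.hypot(*(a-b)).round(1),an((a+b)/2-kc).round(2))
E
```

```text
knob (556.2178344726562, 60.01156234741211) 19.68596839904785
tray ((556.5997314453125, 59.8375358581543), 150.84622192382812)
70 23 [478.1  72.8 201.9] ang 170.74
80 261 [472.   73.5 204.4] ang 170.87
90 263 [463.   74.7 204.4] ang 171.05
100 160 [452.2  73.  203.9] ang 172.87
110 147 [442.   72.2 204.1] ang 173.89
120 115 [432.2  71.5 202.1] ang 174.7
130 3 [426.3  71.8 197.4] ang 174.81
8 237 247 [365.6 100.2] 15.1 168.1
11 221 248 [366.3  89.2] 38.5 171.25
14 220 249 [369.9  88.2] 41.4 171.41
17 221 249 [373.6  87.8] 40.1 171.36
20 221 250 [377.4  87.3] 41.5 171.31
23 222 250 [381.2  86.9] 40.3 171.26
26 222 250 [384.9  85.8] 40.3 171.43
29 222 251 [388.7  85.4] 41.8 171.37
32 223 251 [392.6  85. ] 40.5 171.32
35 227 251 [397.   86.6] 35.0 170.52
38 229 251 [401.1  86.9] 32.3 170.18
```

```bash
python3 - <<'E'
import cv2
a=cv2.imread("pics/i.png")[0:120,190:300]
cv2.imwrite("pics/j.png",cv2.resize(a,(550,600),interpolation=cv2.INTER_CUBIC))
E
```

```text
(no output)
```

View pics/j.png

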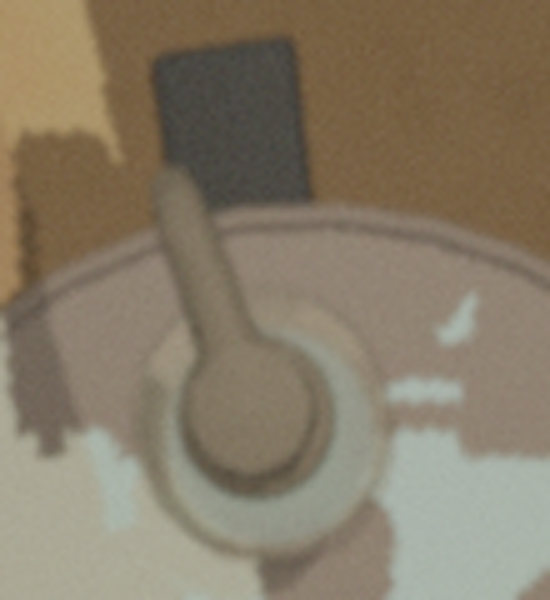

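```bash
python3 - <<'E'
from h import *
s=state();P=(s["eef_pos"],s["tool_rot"])
d=np.load("i.npy");v,u=np.mgrid[0:384,0:512]
Rt=cv2.Rodrigues(np.array(P[1]))[0];c=P[0]+Rt@TX
W=c+np.stack([(u-M["cx"])/M["fx"]*d,(v-M["cy"])/M["fy"]*d,d],-1)@(Rt@RX).T
A=np.array([556.3,59.95]);an=lambda r:(np.degrees(np.arctan2(r[1],r[0]))%360,np.hypot(*r))
for z in(195,206):
  for uv in((239.7,81.4),(238.8,81),(240.5,82)):print(z,an(wat(*P,uv,z)-A))
B=np.hypot(W[...,0]-467,W[...,1]-74)<45
for lo,hi in((30,80),(80,120),(120,150),(150,175)):
    q=W[B&(W[...,2]>lo)&(W[...,2]<hi)]
    if len(q)>5:
        cc,r=cv2.minEnclosingCircle(np.float32(q[:,:2]));print(lo,len(q),cc,r,an(np.array(cc)-A))
E
```

```text
195 (np.float64(171.04727113634482), np.float64(90.67689192049879))
195 (np.float64(171.52941386819975), np.float64(91.12093615402586))
195 (np.float64(170.63089590661028), np.float64(90.07787660724783))
206 (np.float64(170.8449049100111), np.float64(90.12886547960876))
206 (np.float64(171.31435119854441), np.float64(90.55496961755104))
206 (np.float64(170.439157936199), np.float64(89.55260232551933))
120 1235 (467.66717529296875, 73.90861511230469) 28.422834396362305 (np.float64(171.05010669132645), np.float64(89.72525035574313))
150 284 (467.4906311035156, 73.81414031982422) 17.864601135253906 (np.float64(171.1271021419889), np.float64(89.88502873448734))
```

Pump bearing is 171.0° and the tongue 171.35°, so they are aligned. Now I regrip.

step_arm(
  motion=[
    [[0,0,0,0,0,5,0.5],[0,0,0,0,0,5,0.5],[0,0,0,0,0,3,0.5],[0,0,0,0,0,1.9,0.5],[0,0,0,0,0,0,0.5],[0,0,0,0,0,0,-0.1],[0,0,0,0,0,0,-0.1],[0,0,0,0,0,0,-0.3]],
  ],
  squeeze=25,
)

```text
time_s: 19.62
eef_pos: [556.4, 60.7, 220.0]
tool_rot: [0.43, 3.111, 0.0]
ft_force: [0.4, 0.4, 0.6]
width: 44.3
gripper_force: 0.0
```

step_arm(
  motion=[
    [[0,0,0,0,0,0,-1],[0,0,0,0,0,0,-1],[0,0,0,0,0,0,-1],[0,0,-0.05,0,0,0,-1],[0,0,0,0,0,0,-1],[0,0,0,0,0,0,-1]],
  ],
)

```text
time_s: 20.38
eef_pos: [556.4, 60.9, 219.9]
tool_rot: [0.421, 3.113, 0.001]
ft_force: [-0.8, 2.6, 5.4]
width: 38.9
gripper_force: 25.0
```

```bash
python3 - <<'E'
from h import *
s=state();print(s["time_s"],s["eef_pos"],s["tool_rot"],s["ft_force"],s["ft_torque"],s["width"],s["gripper_force"])
p,d=capture("wrist");v,u=np.mgrid[0:384,0:512];P=(s["eef_pos"],s["tool_rot"])
Rt=cv2.Rodrigues(np.array(P[1]))[0];c=P[0]+Rt@TX
W=c+np.stack([(u-M["cx"])/M["fx"]*d,(v-M["cy"])/M["fy"]*d,d],-1)@(Rt@RX).T
B=(np.hypot(W[...,0]-467,W[...,1]-74)<45)&(d>0)
for lo,hi in((120,150),(150,175),(195,212)):
    q=W[B&(W[...,2]>lo)&(W[...,2]<hi)]
    if len(q)>5:
        cc,r=cv2.minEnclosingCircle(np.float32(q[:,:2]));a=np.array(cc)-(556.3,59.95);print(lo,len(q),cc,r,np.degrees(np.arctan2(a[1],a[0])))
E
```

```text
20.375 [556.39980555  60.89263842 219.85195472] [4.21200486e-01 3.11254856e+00 6.58531655e-04] [-0.79658554  2.58938306  5.44619016] [ 0.48650426 -0.05368939 -0.01020583] 38.91696971557535 25.000952822738327
120 3001 (467.3324890136719, 73.47071838378906) 28.50926971435547 171.35867244176814
150 721 (467.38568115234375, 72.97096252441406) 18.697978973388672 171.6686017943188
195 3131 (457.8876953125, 71.28872680664062) 21.291624069213867 173.42755811069117
```

The pump's bearing is now 171.4°, against 171.35° for the tongue. The knob is gripped at 25 N and the caddy is still.

```bash
python3 -c "
from rig import *
print(close_job())"
```

```text
the job is handed in; nothing more can be done
None
```

The job is handed in, at about 20 s of the 45 s: the pump was pressed to its stop (17 N) and let up, then the caddy turned until the pump lined up with the tongue to within about half a degree by camera, and the knob is still held at 25 N.

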